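# Slide a sample vial along the guide bar to the label reader's sprung stop

### The job

Without gripping or lifting it, nudge the black-capped sample vial that stands in front of the steel guide bar sideways until it touches the bar near the end away from the blue stop, then push it along the bar, staying against the bar all the way, until it presses the rubber pad of the blue end stop and the sprung pad just gives. Push gently, keep the vial upright, then back off slowly so that it stays standing against both bar and pad; leave the weights, the small vial and the marker alone.

Things in the scene. Friction and masses are not known exactly. Their poses are not given: they have to be found in the camera images.
- vial_mid (a point): Centre of the vial to be moved: an upright round white vial with a black screw cap, 27 mm in diameter, 52 mm tall, about 0.055 to 0.115 kg, standing loose on the bench; the point lies on its axis 26 mm above its foot. It starts 35 to 73 mm clear of the guide bar. Thin glass: more than 20 N on it breaks it; smooth (friction about 0.35): sliding it on the bench takes under 0.6 N.
- station: Label reader fixed to the bench: aluminium strip 60 x 240 x 18 mm (near edge at its x = +22 mm), black knobs to 33 mm, grey reader box to 66 mm high. Origin on the bench, on the NOMINAL face line of the guide bar. +y runs along the bar from the lane's open end to the blue stop; +x points from the lane through the bar to the strip. The vial starts on the -x side, near the open (-y) end.
- bar_nominal (a point): Nominal face of the steel guide bar at its open end, half-way up. The bar is parallel to the station's y, 42 mm high, 12 mm thick, from station y = -150 to +130 mm. It is clamped anywhere up to 6 mm nearer to or farther from the strip than this point (station x -6 to +6 mm), which is not measured: find it by touch. Its slick white plastic face has little friction (0.2).
- pad_nominal (a point): Nominal centre of the stop's rubber pad face (26 mm wide, 8 to 46 mm above the bench, square to the lane), at station y = +100 mm. The blue stop (50 mm high (knob to 60), reaching 45 mm over the lane) is clamped up to 12 mm either way along y, not measured: find the pad by touch. The pad gives on a damped spring, about 2 N per mm, 8 mm of travel, then hard.
- weight_1: Bystander: brass weight with a knob, 32 mm wide, 34 mm high; origin under its foot.
- weight_2: Bystander: brass weight with a knob, 25 mm wide, 27 mm high; origin under its foot.
- small_vial: Bystander: smaller vial with black cap, 23 mm in diameter, 45 mm high; origin under its foot.
- marker: Bystander: blue-capped marker pen lying on the bench, 137 mm long, 15 mm high; origin under its middle.
Mind the look-alikes: they are no part of the job. What is shaped like the part that bears vial_mid but purple or red is not meant.

How it is judged (in metres and radians):
On the way, in this order (a step that is already met when the one before it is completed fails the run):
1. the vial touches the guide bar (within 2 mm) near the open end, more than 100 mm before its seat (x of vial_mid in the frame of guide_line above -0.0155 m and y of vial_mid in the frame of seat below -0.1 m), for 0.1 s.
2. half-way along, the vial is still within 4 mm of the bar (x of vial_mid in the frame of guide_line above -0.0175 m and y of vial_mid in the frame of seat above -0.07 m).
3. the vial presses the stop's pad in with more than 2 N (contact force between vial and stop above 2 N), for 0.15 s.
At the end, for the whole second after the job is handed in: The vial stands upright and at rest on the bench, released, within 5 mm of the place where it touches both the guide bar and the resting pad of the end stop. (guide_line: point on the bar's true face; seat: where the vial touches both.) (horizontal distance between vial_mid and seat below 0.005 m and angle between vial's own z axis and vertical below 0.1 rad and height (world z) of vial_mid below 0.03 m and linear speed of vial below 0.01 m/s and contact force between each of the arm, the fingers and vial below 0.05 N).
It fails at once if the vial is squeezed or pushed by the fingers, or pressed on the bar or stop, with more than 20 N (contact force between vial and guide above 20 N or contact force between vial and stop above 20 N or contact force between the fingers and vial above 20 N).
It fails at once if the vial is lifted more than 10 mm (height (world z) of vial_mid above 0.036 m).
It fails at once if the vial is tipped more than 20 degrees (angle between vial's own z axis and vertical above 0.35 rad).
It fails at once if in the last 100 mm before its seat the vial leaves the bar by more than 8 mm (x of vial_mid in the frame of guide_line below -0.0215 m and y of vial_mid in the frame of seat above -0.1 m).
It fails at once if a bystander is moved more than 15 mm (distance of any of weight_1, weight_2, small_vial, marker from where it was at the start of the episode above 0.015 m).
It also fails if it takes over 61 s, if anything falls off the work surface, if the arm or the gripper's body presses on something with over 40 N, if the wrist force passes 120 N, or if a joint passes its speed limit or range.

### The arm

A 7-joint arm with a two-finger parallel gripper is mounted at the origin on a cart in front of the work surface, level with it; the furniture and walls round the work are solid. World frame = base frame: x ahead of the robot, y to its left, z up, the work surface at z = 0. Lengths are in mm, angles in rad, forces in N, time in s.
With the tool pointing down it reaches from about 425 to 1025 mm from the base axis. Payload 3.6 kg.
Tool frame: the origin (TCP) lies between the finger pads; the fingertips stand 14 mm ahead of it and the grasp point (between the pads) lies 5 mm behind it (r.tips_ahead is the distance from the TCP to the fingertips, in mm); z points along the fingers, y is the direction in which the jaws open and shut (so a half turn about z gives the same grasp; the last joint's range is limited). The gripper opens to 85 mm and grips with 20 to 120 N. Pads are 22 mm wide; open, the fingers measure 114 mm over their backs; the gripper's body (76 mm by 85 mm) begins 54 mm behind the grasp point. The pads swing forward as they close: fully open they stand 13 mm farther back than shut.
Start: joints at [-1.391, 0.591, 0.048, 1.609, -0.033, 0.943, -0.034], TCP at [195.331, 698.194, 245.302] pointing down, gripper open.
Joint ranges: [-2.69, 2.69], [-0.47, 2.24], [-1.27, 1.36], [0.19, 2.51], [-1.53, 4.68], [0.08, 2.07], [-3.09, 3.09]. Speed limits (rad/s): [2.57, 2.57, 3.14, 3.14, 3.14, 3.14, 3.14].

### API

Orientations are given as a rotation vector (axis times angle).
In Python, from station import r gives the robot as it stands.
- The arm moves only by the shell command python3 -m jog 'ROWS'. ROWS is JSON, a list of rows, each an object with "hand": the opening, from -1 (shut) to 1 (fully open); "travel": the shift along the tool's x, y, z in mm, a list of three; "twist": the turn about the tool's z in degrees. In form: [{"hand": hand, "travel": [x, y, z], "twist": twist}, ...]. A call has 1 to 12 rows; each row shifts and turns the commanded pose from where the row before left it, along the tool's axes as they then stand; what a row does not reach is not made up. A row lasts 1/10 s, in which the tool goes at most 50 mm and 8.59 degrees, less where a joint would pass 70% of its speed; a pose out of reach is approached as far as the arm can. A call with a gripper value outside its range is refused whole. The fingers move at their own pace and stop on an object; the grip force is fixed at half the most. Time passes only in rows, so rows that do not move let the fingers close. It gives the time, the measured TCP pose, the force and the opening at its end, in the units of the state.
- r.get_state(): the state, without advancing time (a new reading comes with each control period).
- r.capture(name): name is "scene" or "side" or "wrist"; returns (picture, depth): 480x640x3 uint8, red, green, blue; 480x640 float32, mm along the optical axis (not along the pixel's ray), 0 where there is no reading.
- r.camera_params(name): a dict with "intrinsics" (3x3 intrinsics, pixels), "distortion" ([k1, k2, p1, p2, k3] as OpenCV has them; the pictures are not rectified), "R" (3x3) and "t" (3): a world point X has camera coordinates R X + t. Camera axes: x right, y down, z forward; pixel columns grow to the right and rows downward; lengths in mm; the calibration is good to about 2 mm. A picture is of the moment at which its call begins: read the wrist's pose just before it. camera_params takes no time and is no camera call; for the wrist camera it gives the pose at the moment of the call.
- r.job_done(): hands the job in, once; it reports no verdict.
The state is a dict: "time": time; "joints": joint angles; "joint_vel": joint speeds; "joint_torque": joint torques, N m; "ee_pos": TCP position; "tcp_rot": TCP orientation; "wrist_force": force on the tool from outside, world axes, zero at the start; "ft_torque": the same for the moment, N m; "width": finger opening in mm.
Only numpy, scipy, OpenCV 4.12 (cv2) and the standard library are available. Lean on these libraries where they do the work, as an engineer would, in place of code of your own. Each camera call takes 0.05 s, during which the arm holds its last target.

## Working session

There is one attempt and no reset: what is moved stays moved. The work goes in short steps, Python scripts to look and compute and a shell command to move; the robot and the scene stay as the last step left them, time stands still between calls to the robot, and variables do not carry over. Pictures are saved under pics/ and viewed, and the job is handed in when it is done.

```bash
ls; mkdir -p pics; python3 - <<'E'
from station import r
import cv2
print(r.get_state())
for n in ["scene","side","wrist"]:
    p,d=r.capture(n); cv2.imwrite(f"pics/{n}0.png",p[:,:,::-1]); c=r.camera_params(n); print(n,c)
    import numpy as np; np.savez(f"{n}0.npz",p=p,d=d,K=c['intrinsics'],D=c['distortion'],R=c['R'],t=c['t'])
E
```

```text
pics
{'time': 0.0, 'joints': array([-1.39152273,  0.59212225,  0.04827051,  1.6098515 , -0.03331566,
        0.94270353, -0.03367232]), 'joint_vel': array([ 0.0003966 ,  0.00020129, -0.0013098 , -0.00151776, -0.00077201,
        0.0009132 ,  0.00231115]), 'joint_torque': array([-2.24847390e-04, -5.48695707e+01,  1.54692583e+00, -1.98118168e+01,
        9.49443842e-03,  8.81945249e-03, -8.23742482e-06]), 'ee_pos': array([195.07010412, 697.42034377, 244.12696987]), 'tcp_rot': array([-0.42692493, -3.11223409,  0.00356636]), 'wrist_force': array([-0.17970432, -0.0059159 , -0.09359378]), 'ft_torque': array([-0.02472454,  0.00255448,  0.01482328]), 'width': 85.26129697016994}
scene {'intrinsics': array([[604.92829782,   0.        , 330.64934998],
       [  0.        , 604.92829782, 238.04920931],
       [  0.        ,   0.        ,   1.        ]]), 'distortion': array([0.02678773, 0.        , 0.        , 0.        , 0.        ]), 'R': array([[ 0.64968015, -0.75985224,  0.02324385],
       [-0.39809632, -0.36610564, -0.84112186],
       [ 0.64763804,  0.53720688, -0.54034595]]), 't': array(
[... 289 characters left out ...]
     ,  0.        ]), 'R': array([[-0.99757582,  0.06777492, -0.01578079],
       [ 0.05551185,  0.63830587, -0.76777864],
       [-0.04196317, -0.76679344, -0.64052082]]), 't': array([ 511.58327122, -106.42943369, 1073.47210914])}
wrist {'intrinsics': array([[377.37803163,   0.        , 319.17887301],
       [  0.        , 377.37803163, 238.24576637],
       [  0.        ,   0.        ,   1.        ]]), 'distortion': array([0.00137413, 0.        , 0.        , 0.        , 0.        ]), 'R': array([[ 0.26872406,  0.9632134 , -0.00270749],
       [ 0.91158691, -0.25341101,  0.32371617],
       [ 0.31112165, -0.08945844, -0.94615036]]), 't': array([-723.94109239,  -43.1359511 ,  381.10261476])}
```

View pics/scene0.png

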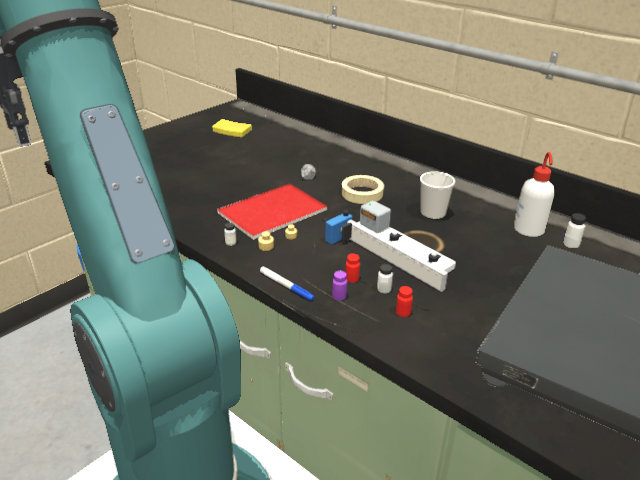

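View pics/side0.png

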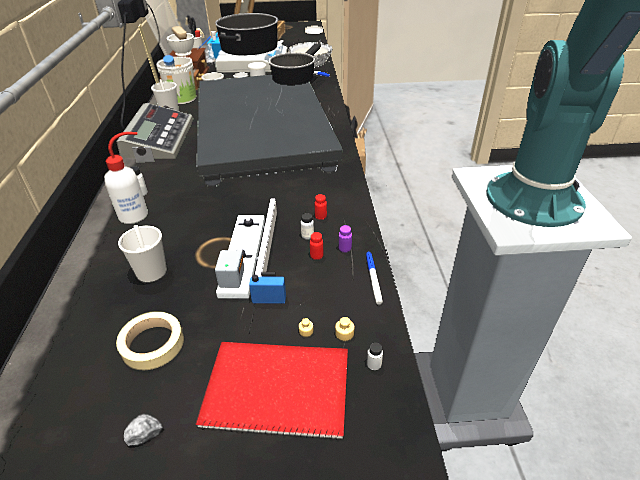

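View pics/wrist0.png

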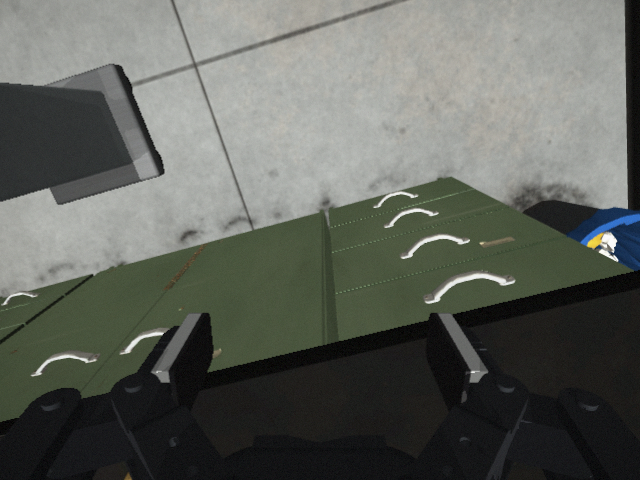

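```bash
cat > h.py <<'E'
import numpy as np, cv2
def load(n):
    z=np.load(n+'.npz'); return {k:z[k] for k in z}
def ray(c,u,v):
    q=cv2.undistortPoints(np.array([[[u,v]]],float),c['K'],c['D'])[0,0]
    d=c['R'].T@np.array([q[0],q[1],1]); o=-c['R'].T@c['t']; return o,d
def atz(c,u,v,z):
    o,d=ray(c,u,v); return o+d*(z-o[2])/d[2]
def dep(c,u,v):
    o,d=ray(c,u,v); return o+d*float(c['d'][int(v),int(u)])
def proj(c,X):
    p,_=cv2.projectPoints(np.array(X,float).reshape(-1,1,3),cv2.Rodrigues(c['R'])[0],c['t'],c['K'],c['D']); return p[:,0]
E
python3 - <<'E'
from h import *
for n,(x0,y0,x1,y1) in {'scene0':(210,180,470,330),'side0':(190,180,400,390)}.items():
    c=load(n); p=c['p'][y0:y1,x0:x1,::-1]
    s=800/(x1-x0); s=min(s,600/(y1-y0)); cv2.imwrite(f'pics/{n}crop.png',cv2.resize(p,None,fx=s,fy=s,interpolation=cv2.INTER_CUBIC)); print(n,s)
E
```

```text
scene0 3.076923076923077
side0 2.857142857142857
```

View pics/scene0crop.png

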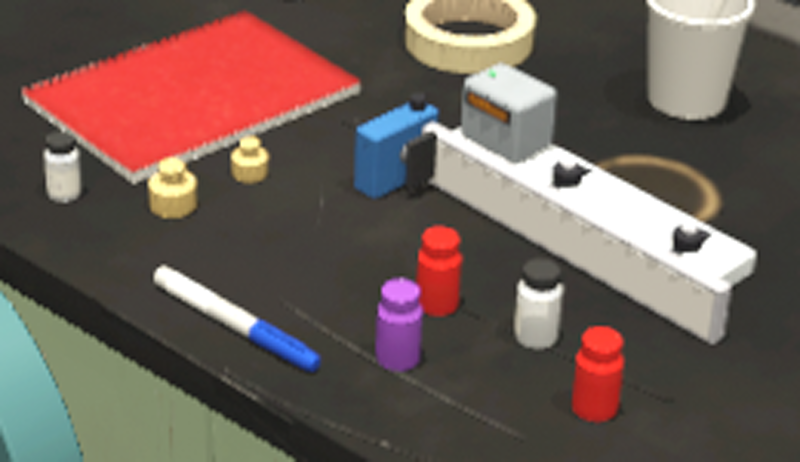

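View pics/side0crop.png

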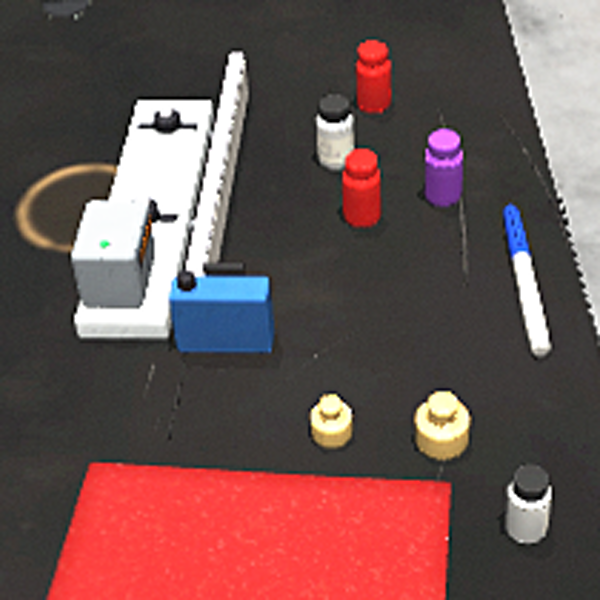

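```bash
cat >> h.py <<'E'
def tri(cu):
    A=np.zeros((3,3));b=np.zeros(3);rs=[]
    for c,u,v in cu:
        o,d=ray(c,u,v); d/=np.linalg.norm(d); P=np.eye(3)-np.outer(d,d);A+=P;b+=P@o;rs.append((P,o))
    X=np.linalg.solve(A,b); return X,[round(float(np.linalg.norm(P@(X-o))),1) for P,o in rs]
E
python3 - <<'E'
from h import *
np.set_printoptions(precision=1,suppress=True)
S=load('scene0');D=load('side0')
sc=lambda x,y:(210+x/3.0769,180+y/3.0769); sd=lambda x,y:(190+x/2.857,180+y/2.857)
pts={'vial top':((543,268),(335,103)),'red_near top':((602,338),(372,47)),'red_far top':((441,236),(361,158)),'purple top':((401,289),(444,138)),
'small vial':((60,142),(531,475)),'w1':((172,166),(443,398)),'w2':((249,146),(330,401)),'marker blue end':((315,362),(512,210)),'marker white end':((160,272),(541,350)),
'bar open end lane top':((719,290),(241,57)),'bar far top corner':((424,130),(197,272)),'strip corner':((752,252),(140,103)),'strip corner open':((752,252),(140,103)),'stop top left':((356,138),(271,280)),'stop knob':((418,100),(187,278)),'pad top lane end':((405,142),(242,265))}
for k,(a,b) in pts.items():
    a=sc(*a);b=sd(*b); print(k,*tri([(S,*a),(D,*b)]),dep(S,*a),dep(D,*b))
E
```

```text
vial top [544.5  89.8  51.8] [1.0, 1.0] [544.1  88.6  53.3] [543.9  93.3  53.6]
red_near top [511.6  22.2  52.7] [0.4, 0.4] [512.4  23.   51.5] [511.9  21.9  52.9]
red_far top [529.2 157.1  52.4] [0.4, 0.4] [531.8 158.6  50.8] [529.  158.9  53.5]
purple top [469.3 139.8  52.3] [0.3, 0.3] [472.7 142.1  49.6] [469.6 143.6  55.1]
small vial [453.6 427.7  43.2] [0.3, 0.3] [450.7 424.5  45.8] [454.4 429.8  46.3]
w1 [494.  361.4  33.5] [0.1, 0.1] [494.2 361.7  33.2] [494.3 362.8  35.2]
w2 [559.4 351.1  24.4] [0.7, 0.7] [554.3 347.1  28. ] [560.  354.6  29.2]
marker blue end [423.7 168.9   7.4] [1.2, 1.2] [421.5 165.5  11.3] [424.9 180.1  16.4]
marker white end [425.8 304.9   8. ] [0.8, 0.8] [421.8 299.5  13.1] [425.1 305.2   7.7]
bar open end lane top [614.7   5.4  39.1] [0.5, 0.5] [612.6   4.1  41.3] [614.3   7.   39.8]
bar far top corner [637.8 255.6  43.3] [2.7, 2.7] [636.8 257.4  41.2] [639.8 253.7  44. ]
strip corner [695.7  26.8  15.5] [0.7, 0.7] [721.5  38.8  -2.9] [694.5  31.9  18.5]
strip corner open [695.7  26.8  15.5] [0.7, 0.7] [721.5  38.8  -2.9] [694.5  31.9  18.5]
stop top left [589.6 275.4  50.8] [3.6, 3.6] [594.8 283.8  42.6] [592.6 269.2  48.1]
stop knob [644.7 270.8  56.2] [0.7, 0.7] [642.4 268.3  58.6] [643.7 274.6  59.2]
pad top lane end [610.5 252.3  45.9] [0.7, 0.7] [-240.  -423.4  712.2] [611.1 251.3  45.6]
```

```bash
python3 - <<'E'
from h import *
from scipy.spatial.transform import Rotation as Ro
np.set_printoptions(precision=2,suppress=True)
print(Ro.from_rotvec([-0.42692493,-3.11223409,0.00356636]).as_matrix())
def cloud(n):
    c=load(n); v,u=np.mgrid[0:480,0:640]
    q=cv2.undistortPoints(np.stack([u.ravel(),v.ravel()],1).astype(float)[:,None],c['K'],c['D'])[:,0]
    d=c['d'].ravel(); X=(np.c_[q,np.ones(len(q))]*d[:,None]-c['t'])@c['R']; return X[d>0],c['p'].reshape(-1,3)[d>0]
for n in ['scene0','side0']:
    X,P=cloud(n)
    # bench height
    m=(X[:,0]>430)&(X[:,0]<600)&(X[:,1]>180)&(X[:,1]<330)&(abs(X[:,2])<8); print(n,'bench z',np.median(X[m,2]))
    for nm,zl,zh,xl,xh in [('bar top',38,46,590,670),('face',8,36,590,650),('strip',14,22,640,740)]:
        m=(X[:,2]>zl)&(X[:,2]<zh)&(X[:,0]>xl)&(X[:,0]<xh)&(X[:,1]>12)&(X[:,1]<235)&(P.min(1)>90)
        Q=X[m]
        if len(Q)<30: print(nm,len(Q)); continue
        # fit x = a + b y robust
        y0=130; A=np.c_[np.ones(len(Q)),Q[:,1]-y0]; w=np.ones(len(Q))
        for _ in range(20):
            s=np.linalg.lstsq(A*w[:,None],Q[:,0]*w,rcond=None)[0]; e=Q[:,0]-A@s; w=1/np.sqrt(1+(e/3)**2)
        xs=Q[:,0]-s[1]*(Q[:,1]-y0)
        print(nm,len(Q),'x at y130',s[0],'slope',s[1],'spread',np.percentile(xs,[2,10,50,90,98]),'z',np.median(Q[:,2]),'y',Q[:,1].min(),Q[:,1].max())
E
```

```text
[[-0.96  0.27 -0.  ]
 [ 0.27  0.96 -0.  ]
 [-0.   -0.   -1.  ]]
scene0 bench z 0.24124028314816387
bar top 483 x at y130 626.4359647102315 slope 0.10732117288574218 spread [620.38 622.06 626.75 633.05 636.61] z 41.320449213370935 y 12.119314984089701 234.51133126274817
face 1003 x at y130 622.8156302431476 slope 0.10220000990489328 spread [619.69 620.81 622.78 624.96 626.07] z 22.388438847591306 y 12.26416573414046 234.71029613301314
strip 807 x at y130 681.1780508946291 slope 0.03635303048251323 spread [660.31 665.35 681.71 700.16 705.97] z 17.900936193661792 y 24.754451511324834 234.30462232295855
side0 bench z 1.474309993631893
bar top 437 x at y130 630.0164856152956 slope 0.10017142776222818 spread [624.53 625.32 630.16 635.4  636.58] z 43.11632820503906 y 12.449882084374178 234.7339212607887
face 325 x at y130 636.6935916147188 slope -0.08834607325820323 spread [604.43 610.61 634.34 644.87 649.21] z 19.198832469626485 y 15.271460153230835 227.64207368038
strip 1163 x at y130 668.8182031731233 slope -0.05059470058272183 spread [640.66 649.   669.2  694.97 703.95] z 19.24040339568025 y 28.001559218512817 234.9312693525058
```

```bash
python3 -m jog '[{"hand":1,"travel":[-12,-13,0],"twist":0},{"hand":0.5,"travel":[-25,-27,0],"twist":0},{"hand":0,"travel":[-29,-31,0],"twist":0},{"hand":-0.6,"travel":[-29,-31,0],"twist":0},{"hand":-0.6,"travel":[-29,-31,0],"twist":0},{"hand":-0.6,"travel":[-29,-31,0],"twist":0},{"hand":-0.6,"travel":[-29,-31,0],"twist":0},{"hand":-0.6,"travel":[-29,-31,0],"twist":0},{"hand":-0.6,"travel":[-29,-31,0],"twist":0}]'
```

```text
time: 1.05
ee_pos: [357.7, 384.3, 245.2]
tcp_rot: [0.427, 3.112, -0.0]
wrist_force: [0.4, -0.3, 0.1]
width: 16.9
```

```bash
python3 -m jog '[{"hand":-0.67,"travel":[-27,-29,-5],"twist":0},{"hand":-0.67,"travel":[-27,-29,0],"twist":0},{"hand":-0.67,"travel":[-27,-29,0],"twist":0},{"hand":-0.67,"travel":[-27,-29,0],"twist":0},{"hand":-0.67,"travel":[-27,-29,0],"twist":0},{"hand":-0.67,"travel":[-27,-29,0],"twist":0},{"hand":-0.67,"travel":[-27,-29,0],"twist":0},{"hand":-0.67,"travel":[-17,-22,10],"twist":0},{"hand":-0.67,"travel":[-6,-8,20],"twist":-5},{"hand":-0.67,"travel":[0,0,20],"twist":-4.8},{"hand":-0.67,"travel":[0,0,0],"twist":0},{"hand":-0.67,"travel":[0,0,0],"twist":0}]'; python3 - <<'E'
from station import r
import cv2,numpy as np
print(r.get_state()['ee_pos'],r.get_state()['tcp_rot'])
for n in ["wrist"]:
    c=r.camera_params(n);p,d=r.capture(n); cv2.imwrite(f"pics/{n}1.png",p[:,:,::-1])
    np.savez(f"{n}1.npz",p=p,d=d,K=c['intrinsics'],D=c['distortion'],R=c['R'],t=c['t'])
E
```

```text
time: 2.25
ee_pos: [498.4, 104.6, 200.3]
tcp_rot: [-0.162, -3.136, 0.0]
wrist_force: [0.5, -0.6, 0.4]
width: 14.3
[498.37151804 104.63096687 200.2610835 ] [-1.62036105e-01 -3.13644576e+00  2.37609259e-04]
```

View pics/wrist1.png

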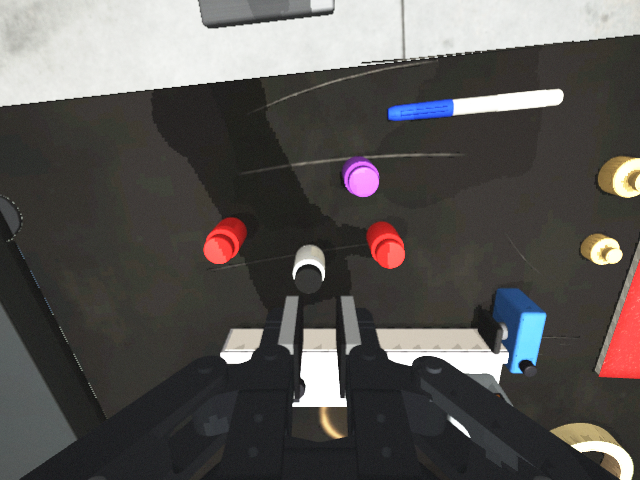

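```bash
python3 - <<'E'
from h import *
np.set_printoptions(precision=1,suppress=True)
W=load('wrist1');S=load('scene0')
p=W['p'][200:440,180:560,::-1]; cv2.imwrite('pics/w1c.png',cv2.resize(p,None,fx=2.1,fy=2.1,interpolation=cv2.INTER_CUBIC))
for n,u,v,z in [('vial',309,279,52),('redn',219,250,52),('redf',390,257,52),('purple',364,180,52),('bar open corner',222,352,42),('bar far corner(?)',505,348,42),('face foot open',229,329,0),('pad top open',498,352,46)]:
    print(n,atz(W,u,v,z),dep(W,u,v))
# box
X=[]
c=S
v,u=np.mgrid[0:480,0:640]
q=cv2.undistortPoints(np.stack([u.ravel(),v.ravel()],1).astype(float)[:,None],c['K'],c['D'])[:,0]
d=c['d'].ravel(); X=(np.c_[q,np.ones(len(q))]*d[:,None]-c['t'])@c['R']
m=(d>0)&(X[:,2]>50)&(X[:,2]<75)&(X[:,0]>620)&(X[:,0]<760)&(X[:,1]>150)&(X[:,1]<300)
print(X[m].min(0),X[m].max(0),np.percentile(X[m],[5,50,95],axis=0))
yp=np.array([.1017,.9948,0]);xp=np.array([.9948,-.1017,0]);o=np.array([623,130,0])
Z=np.c_[(X[m]-o)@xp,(X[m]-o)@yp]; print('station-ish x (from bar face), y from y=130',np.percentile(Z,[1,5,50,95,99],axis=0))
# gripper linkage in wrist depth relative to TCP
c=W;q=cv2.undistortPoints(np.stack([u.ravel(),v.ravel()],1).astype(float)[:,None],c['K'],c['D'])[:,0]
d=c['d'].ravel(); X=(np.c_[q,np.ones(len(q))]*d[:,None]-c['t'])@c['R']
m=(d>0)&(X[:,2]>150); Y=X[m]-np.array([498.4,104.6,200.3])
L=np.c_[-(Y@xp),Y@yp,-Y[:,2]]
for a in range(-100,40,10):
    k=(L[:,2]>=a)&(L[:,2]<a+10)
    if k.sum()>5: print('tool z',a,k.sum(),'x',np.percentile(L[k,0],[1,99]),'y',np.percentile(L[k,1],[1,25,75,99]))
E
```

```text
vial [543.3  91.8  52. ] [543.1  91.8  52.5]
redn [511.4  24.5  52. ] [511.3  24.6  52.2]
redf [530.9 157.3  52. ] [531.2 157.5  51.3]
purple [468.  140.9  52. ] [468.  140.9  52.3]
bar open corner [611.1   5.7  42. ] [612.6   4.9  39.8]
bar far corner(?) [632.5 257.   42. ] [638.7 261.1  33.8]
face foot open [613.7   1.9   0. ] [613.2   2.1   0.7]
pad top open [633.  249.1  46. ] [634.2 249.8  44.5]
[620.4 195.7  50.1] [716.6 280.7  69.6] [[636.  200.3  50.8]
 [678.4 226.   62.9]
 [706.5 270.1  67.6]]
station-ish x (from bar face), y from y=130 [[-13.9  74.8]
 [ -1.3  76.9]
 [ 45.8 101.4]
 [ 74.4 141. ]
 [ 78.4 146.5]]
tool z -80 4054 x [10.5 17.7] y [-59.  -14.9  15.3  59.6]
tool z -70 15210 x [ 0.9 17.5] y [-57.5 -40.6  41.1  58.1]
tool z -60 10746 x [-10.6  17.3] y [-51.4 -37.8  38.5  52. ]
tool z -50 10399 x [-12.   12.6] y [-44.7 -32.7  33.4  45.4]
tool z -40 5560 x [-9.2 13.6] y [-40.1 -24.3  25.3  40.9]
tool z -30 1895 x [-11.1  13.2] y [-27.   -9.1  10.1  27.8]
tool z -20 1218 x [-9.5 11.3] y [-20.  -11.4  12.1  20.6]
tool z -10 1113 x [-9.8 11.2] y [-20.  -12.2  12.9  20.8]
tool z 0 827 x [-10.5  11.1] y [-19.7 -11.4  12.3  20.4]
tool z 10 109 x [-11.1  10.8] y [-13.   -6.8   7.4  13.2]
```

View pics/w1c.png

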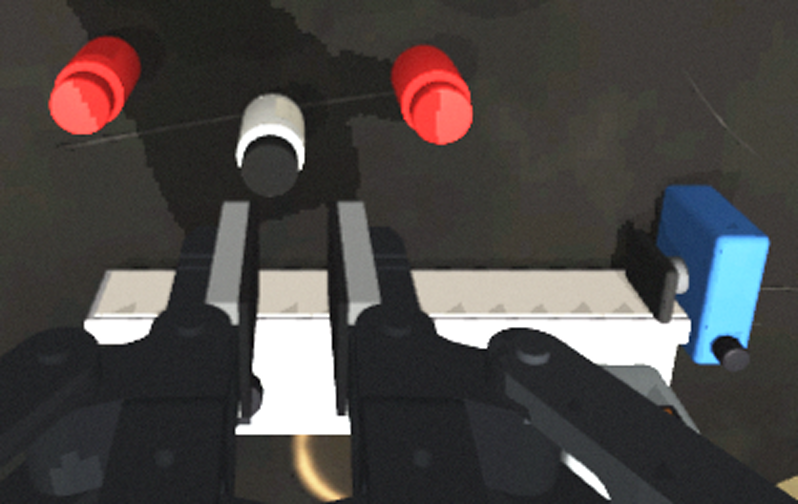

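```bash
python3 -m jog '[{"hand":-0.67,"travel":[0,-4,15],"twist":0},{"hand":-0.67,"travel":[0,-4.6,30],"twist":0},{"hand":-0.67,"travel":[0,0,35],"twist":0},{"hand":-0.67,"travel":[0,0,35],"twist":0},{"hand":-0.67,"travel":[0,0,30],"twist":0},{"hand":-0.67,"travel":[0,0,19],"twist":0},{"hand":-0.67,"travel":[0,0,10],"twist":0},{"hand":-0.67,"travel":[0,0,0],"twist":0},{"hand":-0.67,"travel":[0,0,0],"twist":0}]'; python3 - <<'E'
from station import r
import cv2,numpy as np
print(r.get_state()['ee_pos'],r.get_state()['wrist_force'])
for n in ["wrist"]:
    c=r.camera_params(n);p,d=r.capture(n); cv2.imwrite(f"pics/{n}2.png",p[:,:,::-1])
    np.savez(f"{n}2.npz",p=p,d=d,K=c['intrinsics'],D=c['distortion'],R=c['R'],t=c['t'])
E
```

```text
time: 3.2
ee_pos: [498.6, 96.4, 27.3]
tcp_rot: [0.159, 3.136, 0.001]
wrist_force: [-1.1, 0.5, 0.2]
width: 14.2
[498.64375939  96.43215274  27.26078893] [-1.0966062   0.45653701  0.22923102]
```

View pics/wrist2.png

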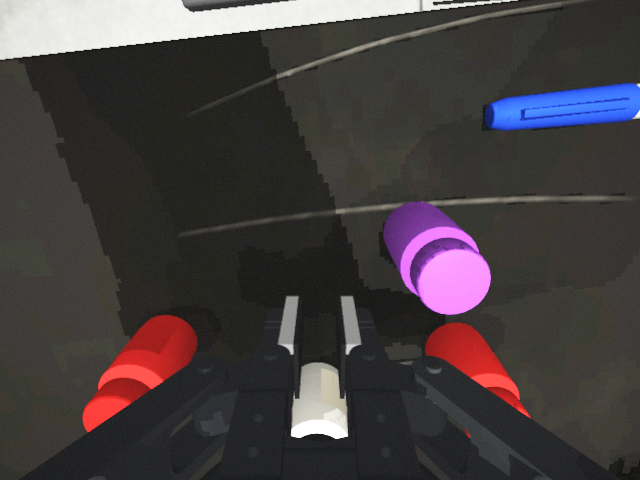

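```bash
python3 -m jog '[{"hand":-0.67,"travel":[-6,0,1],"twist":0},{"hand":-0.67,"travel":[-8,0,0],"twist":0},{"hand":-0.67,"travel":[-4,0,0],"twist":0},{"hand":-0.67,"travel":[-3,0,0],"twist":0},{"hand":-0.67,"travel":[-3,0,0],"twist":0},{"hand":-0.67,"travel":[-4,0,0],"twist":0},{"hand":-0.67,"travel":[-5,0,0],"twist":0},{"hand":-0.67,"travel":[-5,0,0],"twist":0},{"hand":-0.67,"travel":[-5,0,0],"twist":0},{"hand":-0.67,"travel":[-5,0,0],"twist":0},{"hand":-0.67,"travel":[-4,0,0],"twist":0},{"hand":-0.67,"travel":[0,0,0],"twist":0}]'; python3 - <<'E'
from station import r
import cv2,numpy as np
print(r.get_state()['ee_pos'],r.get_state()['wrist_force'])
for n in ["wrist"]:
    c=r.camera_params(n);p,d=r.capture(n); cv2.imwrite(f"pics/{n}3.png",p[:,:,::-1])
    np.savez(f"{n}3.npz",p=p,d=d,K=c['intrinsics'],D=c['distortion'],R=c['R'],t=c['t'])
print(r.get_state()['ee_pos'],r.get_state()['wrist_force'])
p,d=r.capture('scene');cv2.imwrite(f"pics/scene3.png",cv2.resize(p[180:330,280:480,::-1],None,fx=4,fy=4,interpolation=cv2.INTER_CUBIC))
E
```

```text
time: 4.45
ee_pos: [550.6, 90.6, 25.4]
tcp_rot: [0.16, 3.136, 0.0]
wrist_force: [0.2, -1.1, -0.2]
width: 14.0
[550.57605062  90.62845892  25.37510973] [ 0.17812631 -1.06398972 -0.19589472]
[550.03231455  90.66196738  25.32638074] [0.55760294 0.60280592 0.91711913]
```

View pics/wrist3.png

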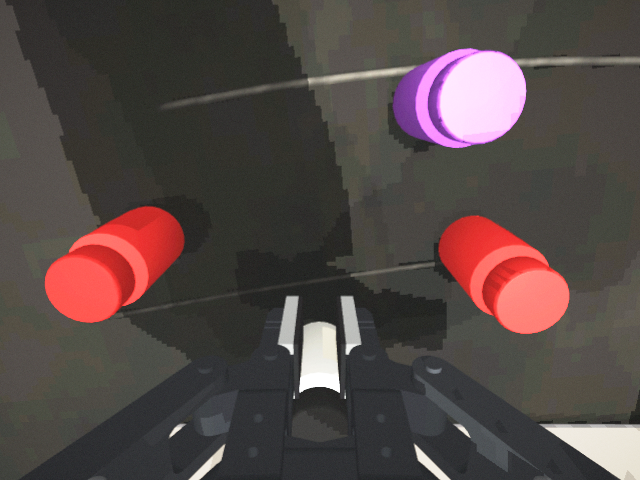

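View pics/scene3.png

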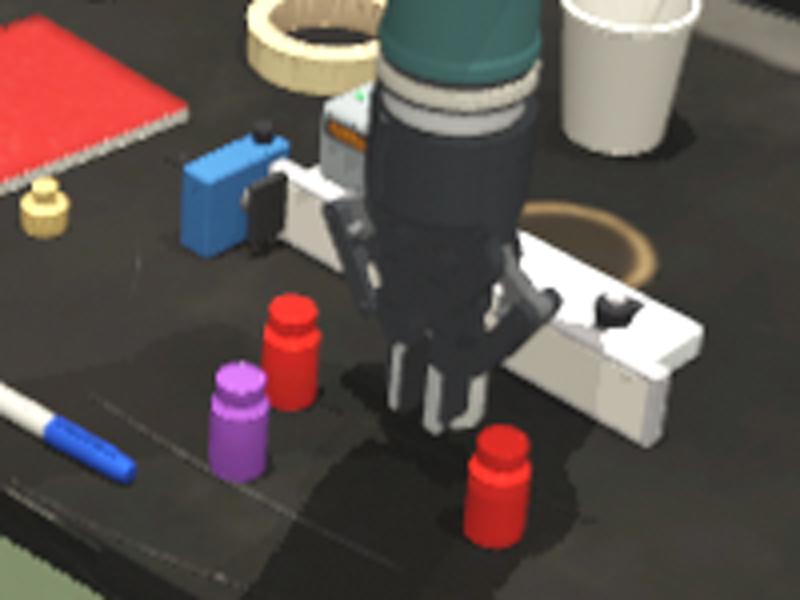

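```bash
python3 -m jog '[{"hand":-0.67,"travel":[-4,0,0],"twist":0},{"hand":-0.67,"travel":[-5,0,0],"twist":0},{"hand":-0.67,"travel":[-5,0,0],"twist":0},{"hand":-0.67,"travel":[-5,0,0],"twist":0},{"hand":-0.67,"travel":[-4,0,0],"twist":0},{"hand":-0.67,"travel":[-2,0,0],"twist":0},{"hand":-0.67,"travel":[0,0,0],"twist":0},{"hand":-0.67,"travel":[0,0,0],"twist":0}]'; python3 -c "
from station import r
print(r.get_state()['wrist_force'])"
python3 -m jog '[{"hand":-0.67,"travel":[0,0,0],"twist":0}]'
python3 -m jog '[{"hand":-0.67,"travel":[0,0,0],"twist":0}]'
```

```text
time: 5.35
ee_pos: [574.4, 88.2, 25.3]
tcp_rot: [0.16, 3.137, 0.0]
wrist_force: [-0.7, 0.1, -0.0]
width: 14.2
[-0.74894039  0.12956705 -0.02280001]
time: 5.45
ee_pos: [574.2, 88.2, 25.3]
tcp_rot: [-0.16, -3.137, 0.0]
wrist_force: [-0.2, -0.4, -0.3]
width: 13.9
time: 5.55
ee_pos: [574.2, 88.2, 25.3]
tcp_rot: [-0.16, -3.137, -0.0]
wrist_force: [-0.0, -0.4, 0.2]
width: 14.3
```

```bash
python3 -m jog '[{"hand":-0.67,"travel":[-2,0,0],"twist":0},{"hand":-0.67,"travel":[-2,0,0],"twist":0},{"hand":-0.67,"travel":[0,0,0],"twist":0},{"hand":-0.67,"travel":[0,0,0],"twist":0}]'
python3 -m jog '[{"hand":-0.67,"travel":[-1,0,0],"twist":0},{"hand":-0.67,"travel":[0,0,0],"twist":0},{"hand":-0.67,"travel":[0,0,0],"twist":0}]' | grep -E 'ee|force'
python3 -m jog '[{"hand":-0.67,"travel":[-1,0,0],"twist":0},{"hand":-0.67,"travel":[0,0,0],"twist":0},{"hand":-0.67,"travel":[0,0,0],"twist":0}]'| grep -E 'ee|force'
python3 -m jog '[{"hand":-0.67,"travel":[0,0,0],"twist":0}]'| grep -E 'ee|force'
```

```text
time: 5.95
ee_pos: [578.5, 87.7, 25.3]
tcp_rot: [0.16, 3.137, 0.0]
wrist_force: [0.1, -0.7, 0.5]
width: 14.2
ee_pos: [579.3, 87.7, 25.3]
wrist_force: [0.5, -0.0, 0.6]
ee_pos: [580.4, 87.5, 25.3]
wrist_force: [0.0, 0.2, 0.1]
ee_pos: [580.4, 87.5, 25.3]
wrist_force: [-0.1, 0.7, 0.3]
```

```bash
python3 - <<'E'
from station import r
import cv2,numpy as np
for n in ["side","wrist"]:
    c=r.camera_params(n);p,d=r.capture(n); cv2.imwrite(f"pics/{n}4.png",p[:,:,::-1]); s=p
    np.savez(f"{n}4.npz",p=p,d=d,K=c['intrinsics'],D=c['distortion'],R=c['R'],t=c['t'])
    if n=='side': cv2.imwrite("pics/side4c.png",cv2.resize(p[150:330,200:400,::-1],None,fx=3.3,fy=3.3,interpolation=cv2.INTER_CUBIC))
print(r.get_state()['wrist_force'])
E
```

```text
[-0.16126714  0.74873824  0.39610985]
```

View pics/side4c.png

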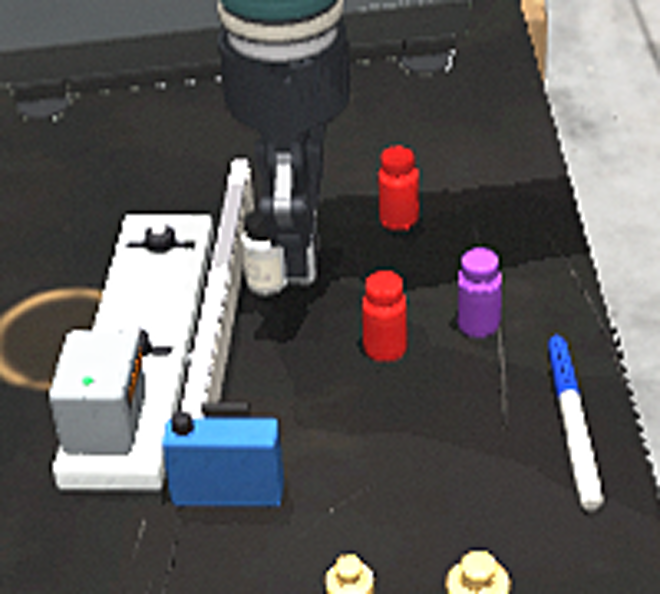

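View pics/wrist4.png

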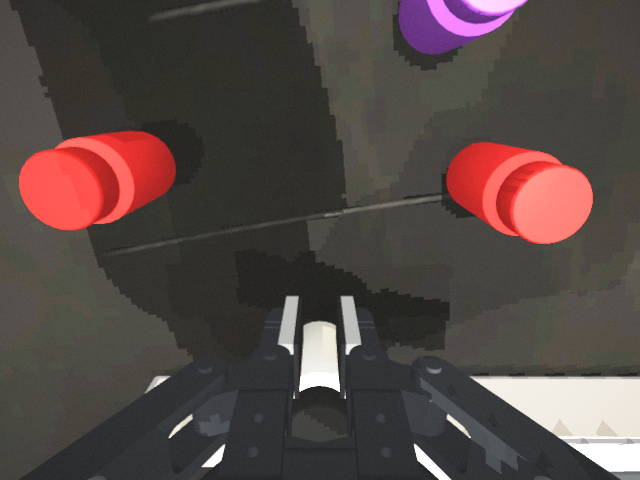

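```bash
for i in 1; do
python3 -m jog '[{"hand":-0.67,"travel":[-1,0,0],"twist":0},{"hand":-0.67,"travel":[0,0,0],"twist":0}]' | grep -E 'ee|force'
python3 -m jog '[{"hand":-0.67,"travel":[-1,0,0],"twist":0},{"hand":-0.67,"travel":[0,0,0],"twist":0}]' | grep -E 'ee|force'
python3 -m jog '[{"hand":-0.67,"travel":[-0.5,0,0],"twist":0},{"hand":-0.67,"travel":[0,0,0],"twist":0}]' | grep -E 'ee|force'
python3 -m jog '[{"hand":-0.67,"travel":[0,0,0],"twist":0}]' | grep -E 'ee|force'
done
```

```text
ee_pos: [581.5, 87.5, 25.3]
wrist_force: [-0.9, -0.2, -0.5]
ee_pos: [582.5, 87.3, 25.4]
wrist_force: [-0.7, 0.3, -1.1]
ee_pos: [582.9, 87.3, 25.3]
wrist_force: [-1.0, 0.6, -0.1]
ee_pos: [582.9, 87.3, 25.3]
wrist_force: [0.3, 0.4, -0.3]
```

```bash

python3 -m jog '[{"hand":-0.67,"travel":[-0.5,0,0],"twist":0},{"hand":-0.67,"travel":[0,0,0],"twist":0}]' | grep -E 'ee|force'
python3 -m jog '[{"hand":-0.67,"travel":[-0.5,0,0],"twist":0},{"hand":-0.67,"travel":[0,0,0],"twist":0}]' | grep -E 'ee|force'
python3 -m jog '[{"hand":-0.67,"travel":[-0.5,0,0],"twist":0},{"hand":-0.67,"travel":[0,0,0],"twist":0}]' | grep -E 'ee|force'
python3 -m jog '[{"hand":-0.67,"travel":[0,0,0],"twist":0}]' | grep -E 'ee|force'
```

```text
ee_pos: [583.3, 87.3, 25.3]
wrist_force: [-0.7, -0.3, -0.3]
ee_pos: [583.9, 87.2, 25.3]
wrist_force: [-0.2, 0.5, 0.9]
ee_pos: [584.1, 87.1, 25.3]
wrist_force: [-1.8, 0.0, 0.9]
ee_pos: [584.1, 87.2, 25.3]
wrist_force: [-0.5, -0.4, 0.3]
```

```bash

python3 -m jog '[{"hand":-0.67,"travel":[-0.5,0,0],"twist":0},{"hand":-0.67,"travel":[0,0,0],"twist":0}]' | grep -E 'ee|force'
python3 -m jog '[{"hand":-0.67,"travel":[0,0,0],"twist":0}]' | grep -E 'ee|force'
python3 -m jog '[{"hand":-0.67,"travel":[-0.5,0,0],"twist":0},{"hand":-0.67,"travel":[0,0,0],"twist":0}]' | grep -E 'ee|force'
python3 -m jog '[{"hand":-0.67,"travel":[0,0,0],"twist":0}]' | grep -E 'ee|force'
```

```text
ee_pos: [584.1, 87.2, 25.2]
wrist_force: [-1.7, 1.5, 1.4]
ee_pos: [584.2, 87.1, 25.2]
wrist_force: [-2.4, -0.8, 1.6]
ee_pos: [584.2, 87.1, 25.2]
wrist_force: [-4.0, 0.2, 2.4]
ee_pos: [584.2, 87.1, 25.2]
wrist_force: [-4.8, 1.0, 2.2]
```

```bash

python3 -m jog '[{"hand":-0.67,"travel":[0.5,0,0],"twist":0},{"hand":-0.67,"travel":[0.5,0,0],"twist":0},{"hand":-0.67,"travel":[0.5,0,0],"twist":0},{"hand":-0.67,"travel":[0.5,0,0],"twist":0},{"hand":-0.67,"travel":[1,0,0],"twist":0},{"hand":-0.67,"travel":[2,0,0],"twist":0},{"hand":-0.67,"travel":[4,0,0],"twist":0},{"hand":-0.67,"travel":[8,0,0],"twist":0},{"hand":-0.67,"travel":[8,0,0],"twist":0},{"hand":-0.67,"travel":[6,0,-6],"twist":0},{"hand":-0.67,"travel":[2,0,-20],"twist":0},{"hand":-0.67,"travel":[0,0,-30],"twist":0}]'
python3 -m jog '[{"hand":-1,"travel":[0,0,-20],"twist":-8},{"hand":-1,"travel":[0,0,-4],"twist":-8.5},{"hand":-1,"travel":[0,0,0],"twist":-8.5},{"hand":-1,"travel":[0,0,0],"twist":-8.5},{"hand":-1,"travel":[0,0,0],"twist":-8.5},{"hand":-1,"travel":[0,0,0],"twist":-8.5},{"hand":-1,"travel":[0,0,0],"twist":-8.5},{"hand":-1,"travel":[0,0,0],"twist":-6},{"hand":-1,"travel":[0,0,0],"twist":0},{"hand":-1,"travel":[0,0,0],"twist":0}]'
python3 - <<'E'
from station import r
import cv2,numpy as np
from scipy.spatial.transform import Rotation as Ro
s=r.get_state(); M=Ro.from_rotvec(s['tcp_rot']).as_matrix(); print(s['ee_pos'],M.round(4))
for n in ["scene","side","wrist"]:
    c=r.camera_params(n);p,d=r.capture(n); cv2.imwrite(f"pics/{n}5.png",p[:,:,::-1])
    np.savez(f"{n}5.npz",p=p,d=d,K=c['intrinsics'],D=c['distortion'],R=c['R'],t=c['t'])
    if n=='side': cv2.imwrite("pics/side5c.png",cv2.resize(p[150:330,200:400,::-1],None,fx=3.3,fy=3.3,interpolation=cv2.INTER_CUBIC))
E
```

```text
time: 9.95
ee_pos: [550.0, 90.3, 80.9]
tcp_rot: [-0.159, -3.133, 0.002]
wrist_force: [0.1, 0.4, -0.5]
width: 14.2
time: 10.95
ee_pos: [552.1, 90.3, 105.5]
tcp_rot: [-1.548, 2.734, -0.0]
wrist_force: [0.9, 0.8, -1.1]
width: 0.0
[552.13441874  90.26754671 105.53936961] [[-5.145e-01 -8.575e-01  1.000e-04]
 [-8.575e-01  5.145e-01 -0.000e+00]
 [ 0.000e+00 -1.000e-04 -1.000e+00]]
```

View pics/side5c.png

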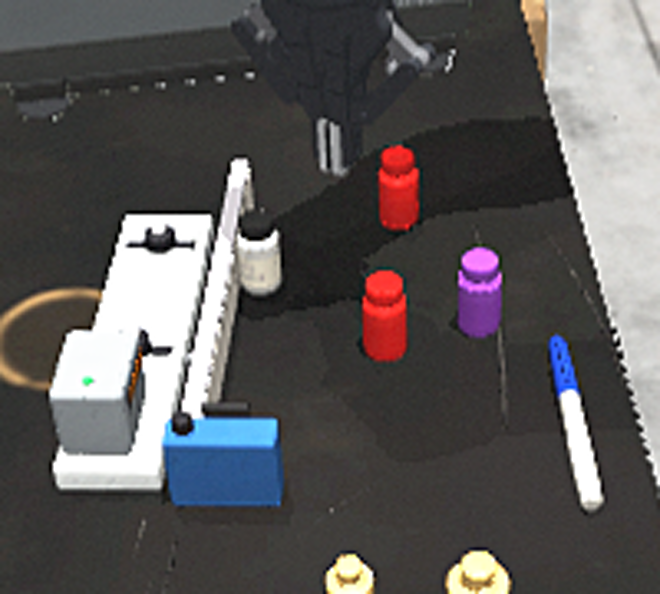

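View pics/wrist5.png

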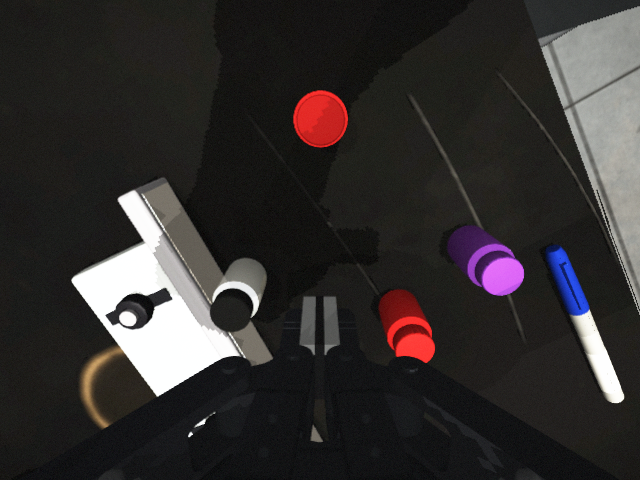

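View pics/scene5.png

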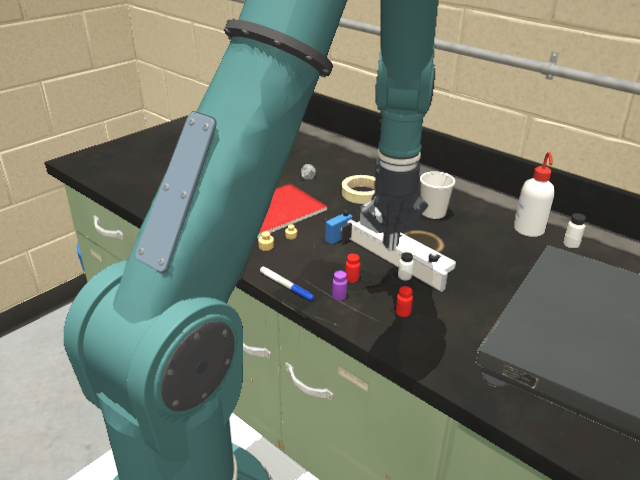

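```bash
python3 - <<'E'
from h import *
np.set_printoptions(precision=2,suppress=True)
W=load('wrist5');D=load('side5');S=load('scene5')
print('vial',atz(W,231,310,52),dep(W,231,310), atz(D,200+259/3.3,150+222/3.3,52))
# bar top lane edge in wrist: from (163,180) to (272,362)
for uv in [(163,180),(272,362)]: print('bar edge',atz(W,*uv,42))
# bar face plane from clouds, scene0+scene5, with z 8..38
from scipy.optimize import least_squares
for n in ['scene0','scene5','wrist1','wrist5','wrist4']:
    c=load(n); v,u=np.mgrid[0:480,0:640]
    q=cv2.undistortPoints(np.stack([u.ravel(),v.ravel()],1).astype(float)[:,None],c['K'],c['D'])[:,0]
    d=c['d'].ravel(); X=(np.c_[q,np.ones(len(q))]*d[:,None]-c['t'])@c['R']; P=c['p'].reshape(-1,3)
    e=X[:,0]-622.5-.102*(X[:,1]-130)
    m=(d>0)&(X[:,2]>6)&(X[:,2]<38)&(abs(e)<6)&(X[:,1]>10)&(X[:,1]<245)&(P.min(1)>80)
    m&=~((X[:,1]>60)&(X[:,1]<110)) if n.endswith('5') or n.endswith('4') else True
    Q=X[m]; 
    f=least_squares(lambda p:Q[:,0]-p[0]-p[1]*(Q[:,1]-130),[622.5,.1],loss='soft_l1'); print(n,m.sum(),f.x)
E
```

```text
vial [604.01  82.93  52.  ] [604.22  83.07  51.6 ] [603.97  90.08  52.  ]
bar edge [595.69   7.3   42.  ]
bar edge [608.43 128.23  42.  ]
scene0 1221 [622.82   0.1 ]
scene5 905 [622.74   0.1 ]
wrist1 3258 [624.53   0.1 ]
wrist5 3046 [624.12   0.1 ]
wrist4 6996 [624.37   0.1 ]
```

```bash

python3 -m jog '[{"hand":-1,"travel":[5,-12,0],"twist":0},{"hand":-1,"travel":[5,-20,0],"twist":0},{"hand":-1,"travel":[0,-14.6,0],"twist":0},{"hand":-1,"travel":[0,0,10],"twist":0},{"hand":-1,"travel":[0,0,25],"twist":0},{"hand":-1,"travel":[0,0,25],"twist":0},{"hand":-1,"travel":[0,0,15],"twist":0},{"hand":-1,"travel":[0,0,5],"twist":0},{"hand":-1,"travel":[0,0,0],"twist":0},{"hand":-1,"travel":[0,0,0],"twist":0}]'
python3 - <<'E'
from station import r
import cv2,numpy as np
for n in ["scene","side","wrist"]:
    c=r.camera_params(n);p,d=r.capture(n)
    np.savez(f"{n}6.npz",p=p,d=d,K=c['intrinsics'],D=c['distortion'],R=c['R'],t=c['t'])
    if n=='side': a=p[150:330,200:400,::-1]
    if n=='wrist': b=p[:,:,::-1]
a=cv2.resize(a,(400,360)); b=cv2.resize(b,(400,300)); b=np.vstack([b,np.zeros((60,400,3),np.uint8)]); cv2.imwrite('pics/s6.png',np.hstack([a,b]))
E
```

```text
time: 12.1
ee_pos: [587.8, 58.3, 25.9]
tcp_rot: [-1.551, 2.731, -0.0]
wrist_force: [-0.0, -0.6, -0.3]
width: -0.1
```

View pics/s6.png

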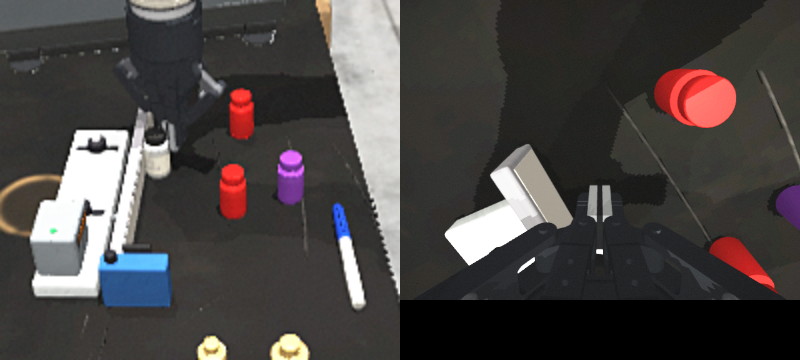

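```bash

python3 -m jog '[{"hand":-1,"travel":[-3,0,0],"twist":0},{"hand":-1,"travel":[-2.5,0,0],"twist":0},{"hand":-1,"travel":[-2,0,0],"twist":0},{"hand":-1,"travel":[-0.9,0.42,0],"twist":0},{"hand":-1,"travel":[-1.81,0.85,0],"twist":0},{"hand":-1,"travel":[-1.81,0.85,0],"twist":0},{"hand":-1,"travel":[-1.81,0.85,0],"twist":0}]'
python3 -m jog '[{"hand":-1,"travel":[-1.81,0.85,0],"twist":0},{"hand":-1,"travel":[-2.72,1.27,0],"twist":0},{"hand":-1,"travel":[-2.72,1.27,0],"twist":0},{"hand":-1,"travel":[-2.72,1.27,0],"twist":0},{"hand":-1,"travel":[-0.9,0.42,0],"twist":0},{"hand":-1,"travel":[0,0,0],"twist":0}]'
python3 - <<'E'
from station import r
import cv2,numpy as np
for n in ["side","scene"]:
    p,d=r.capture(n)
    if n=='side': a=p[150:330,200:400,::-1]
    if n=='scene': b=p[180:330,300:500,::-1]
cv2.imwrite('pics/s7.png',np.hstack([cv2.resize(a,(400,360)),cv2.resize(b,(400,300),interpolation=cv2.INTER_CUBIC)[:,:].copy() if 0 else cv2.resize(b,(400,360))]))
print(r.get_state()['ee_pos'],r.get_state()['wrist_force'])
E
```

```text
time: 12.95
ee_pos: [591.5, 71.2, 25.2]
tcp_rot: [1.55, -2.731, 0.0]
wrist_force: [-0.4, -0.9, 0.7]
width: 0.3
time: 13.55
ee_pos: [593.4, 83.9, 25.4]
tcp_rot: [-1.551, 2.731, 0.0]
wrist_force: [0.0, 0.0, 0.1]
width: 0.1
[593.44384818  83.49987346  25.40115377] [0.37422332 0.01970108 0.62141038]
```

View pics/s7.png

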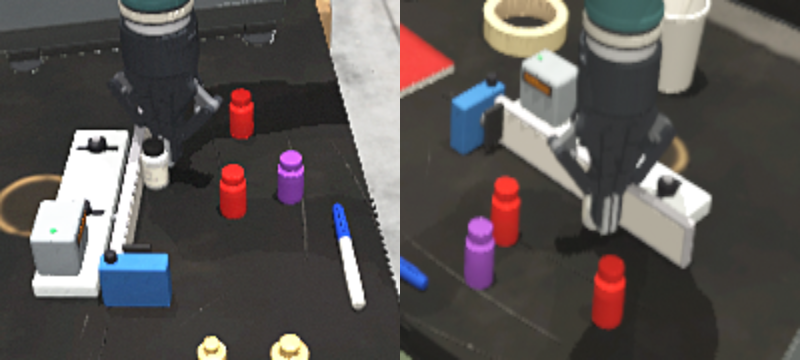

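```bash
python3 - <<'E'
from station import r
from h import *
c=r.camera_params('side');p,d=r.capture('side')
np.savez(f"side7.npz",p=p,d=d,K=c['intrinsics'],D=c['distortion'],R=c['R'],t=c['t'])
a=p[190:270,240:320,::-1]; b=load('side5')['p'][190:270,240:320,::-1]
cv2.imwrite('pics/s7b.png',cv2.resize(np.hstack([b,a]),None,fx=5,fy=5,interpolation=cv2.INTER_CUBIC))
E
```

```text
(no output)
```

View pics/s7b.png

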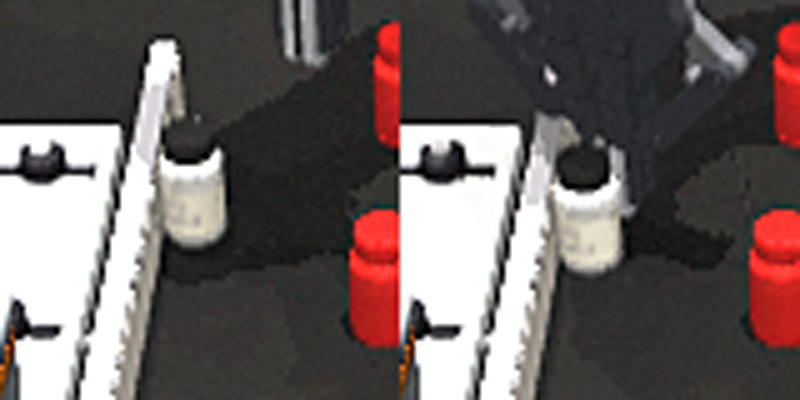

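```bash

python3 -m jog '[{"hand":-1,"travel":[-2.72,1.27,0],"twist":0},{"hand":-1,"travel":[-3.62,1.7,0],"twist":0},{"hand":-1,"travel":[-3.62,1.7,0],"twist":0},{"hand":-1,"travel":[-3.62,1.7,0],"twist":0},{"hand":-1,"travel":[-3.62,1.7,0],"twist":0},{"hand":-1,"travel":[-3.62,1.7,0],"twist":0},{"hand":-1,"travel":[-3.62,1.7,0],"twist":0},{"hand":-1,"travel":[-1.81,0.85,0],"twist":0},{"hand":-1,"travel":[0,0,0],"twist":0}]'
python3 - <<'E'
from station import r
from h import *
c=r.camera_params('side');p,d=r.capture('side')
np.savez(f"side8.npz",p=p,d=d,K=c['intrinsics'],D=c['distortion'],R=c['R'],t=c['t'])
a=p[190:310,220:340,::-1]; cv2.imwrite('pics/s8.png',cv2.resize(a,None,fx=5,fy=5,interpolation=cv2.INTER_CUBIC))
s=r.get_state();print(s['ee_pos'],s['wrist_force'],'x-coord of TCP',s['ee_pos'][:2]@np.array([.9949,-.101]))
E
```

```text
time: 14.6
ee_pos: [596.2, 113.0, 25.4]
tcp_rot: [-1.552, 2.731, 0.0]
wrist_force: [0.0, -0.3, -0.6]
width: -0.1
[596.3151878  112.62842521  25.37431359] [ 0.49831822 -0.35249424  0.59041385] x-coord of TCP 581.898509395062
```

View pics/s8.png

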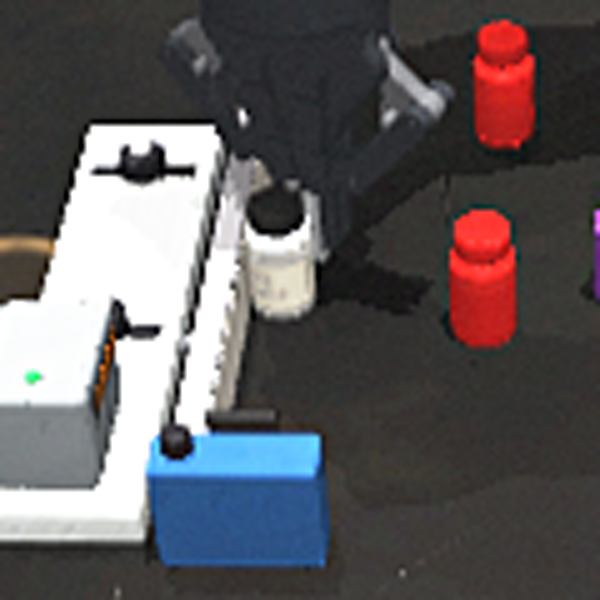

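```bash

python3 -m jog '[{"hand":-1,"travel":[-2.72,1.27,0],"twist":0},{"hand":-1,"travel":[-3.62,1.7,0],"twist":0},{"hand":-1,"travel":[-3.62,1.7,0],"twist":0},{"hand":-1,"travel":[-3.62,1.7,0],"twist":0},{"hand":-1,"travel":[-3.62,1.7,0],"twist":0},{"hand":-1,"travel":[-3.62,1.7,0],"twist":0},{"hand":-1,"travel":[-3.62,1.7,0],"twist":0},{"hand":-1,"travel":[-3.62,1.7,0],"twist":0},{"hand":-1,"travel":[-3.62,1.7,0],"twist":0},{"hand":-1,"travel":[-1.81,0.85,0],"twist":0}]'
python3 -m jog '[{"hand":-1,"travel":[-1.81,0.85,0],"twist":0},{"hand":-1,"travel":[-3.62,1.7,0],"twist":0},{"hand":-1,"travel":[-3.62,1.7,0],"twist":0},{"hand":-1,"travel":[-3.62,1.7,0],"twist":0},{"hand":-1,"travel":[-3.62,1.7,0],"twist":0},{"hand":-1,"travel":[-3.62,1.7,0],"twist":0},{"hand":-1,"travel":[-3.62,1.7,0],"twist":0},{"hand":-1,"travel":[-3.62,1.7,0],"twist":0},{"hand":-1,"travel":[-1.81,0.85,0],"twist":0},{"hand":-1,"travel":[0,0,0],"twist":0}]'
python3 - <<'E'
from station import r
from h import *
c=r.camera_params('side');p,d=r.capture('side')
np.savez(f"side9.npz",p=p,d=d,K=c['intrinsics'],D=c['distortion'],R=c['R'],t=c['t'])
a=p[190:310,220:340,::-1]; cv2.imwrite('pics/s9.png',cv2.resize(a,None,fx=5,fy=5,interpolation=cv2.INTER_CUBIC))
s=r.get_state();print(s['ee_pos'],s['wrist_force'],'x-coord of TCP',s['ee_pos'][:2]@np.array([.9949,-.101]))
E
```

```text
time: 15.65
ee_pos: [599.7, 149.7, 25.3]
tcp_rot: [-1.552, 2.731, 0.0]
wrist_force: [-0.3, -1.4, -0.1]
width: 0.4
time: 16.65
ee_pos: [603.0, 181.5, 25.4]
tcp_rot: [-1.552, 2.731, 0.0]
wrist_force: [-0.1, -0.2, 0.5]
width: -0.2
[603.00820893 181.17981197  25.38002151] [ 0.6753591  -0.2836248  -1.00594763] x-coord of TCP 581.6337060592994
```

View pics/s9.png

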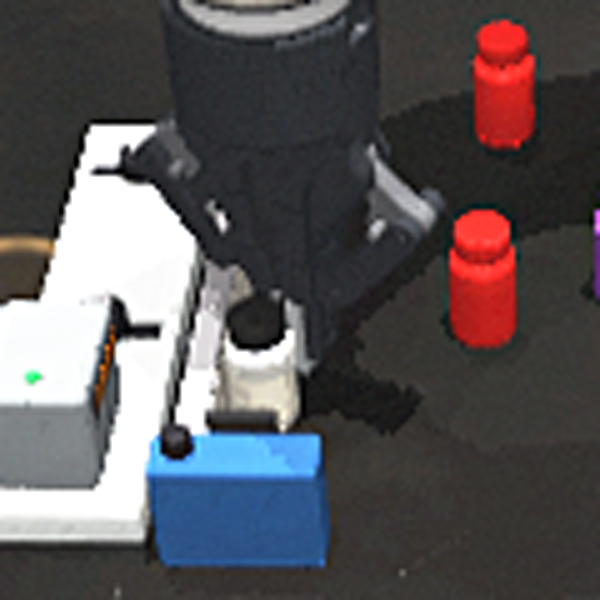

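```bash

python3 -m jog '[{"hand":-1,"travel":[-1.81,0.85,0],"twist":0},{"hand":-1,"travel":[-3.62,1.7,0],"twist":0},{"hand":-1,"travel":[-3.62,1.7,0],"twist":0},{"hand":-1,"travel":[-3.62,1.7,0],"twist":0},{"hand":-1,"travel":[-3.62,1.7,0],"twist":0},{"hand":-1,"travel":[-3.62,1.7,0],"twist":0},{"hand":-1,"travel":[-1.81,0.85,0],"twist":0},{"hand":-1,"travel":[-0.91,0.42,0],"twist":0},{"hand":-1,"travel":[0,0,0],"twist":0}]'
python3 -m jog '[{"hand":-1,"travel":[-0.91,0.42,0],"twist":0},{"hand":-1,"travel":[0,0,0],"twist":0}]'|grep -E 'ee|force'
python3 -m jog '[{"hand":-1,"travel":[-0.91,0.42,0],"twist":0},{"hand":-1,"travel":[0,0,0],"twist":0}]'|grep -E 'ee|force'
python3 - <<'E'
from station import r
from h import *
c=r.camera_params('side');p,d=r.capture('side')
a=p[190:310,220:340,::-1]; cv2.imwrite('pics/s10.png',cv2.resize(a,None,fx=5,fy=5,interpolation=cv2.INTER_CUBIC))
s=r.get_state();print(s['ee_pos'],s['wrist_force'],'x-coord of TCP',s['ee_pos'][:2]@np.array([.9949,-.101]))
E
```

```text
time: 17.6
ee_pos: [605.4, 206.0, 25.4]
tcp_rot: [-1.551, 2.731, 0.0]
wrist_force: [0.5, -0.1, 0.6]
width: 0.1
ee_pos: [605.5, 206.5, 25.4]
wrist_force: [-0.1, -0.2, -0.1]
ee_pos: [605.5, 207.6, 25.3]
wrist_force: [-0.6, -0.6, -0.3]
[605.46697707 207.61035322  25.32366939] [-0.08902462  0.76059749  1.14105165] x-coord of TCP 581.4104498160485
```

View pics/s10.png

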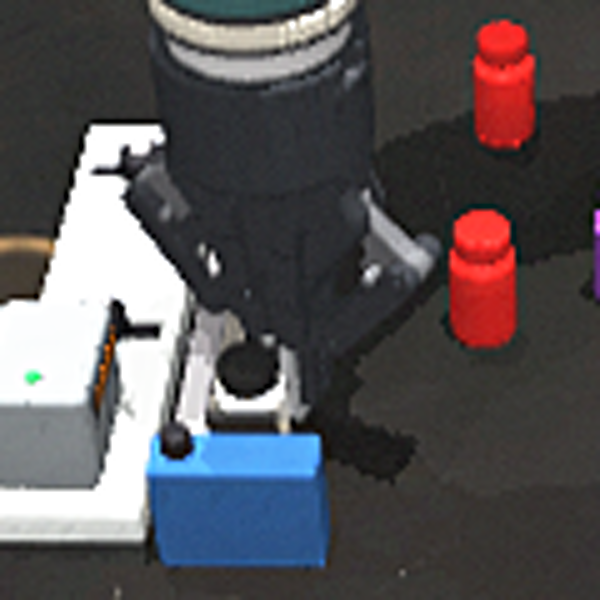

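```bash

python3 -m jog '[{"hand":-1,"travel":[-1.81,0.85,0],"twist":0},{"hand":-1,"travel":[-1.81,0.85,0],"twist":0},{"hand":-1,"travel":[-0.91,0.42,0],"twist":0},{"hand":-1,"travel":[0,0,0],"twist":0},{"hand":-1,"travel":[0,0,0],"twist":0}]'|grep -E 'ee|force'
python3 -m jog '[{"hand":-1,"travel":[-0.91,0.42,0],"twist":0},{"hand":-1,"travel":[0,0,0],"twist":0},{"hand":-1,"travel":[0,0,0],"twist":0}]'|grep -E 'ee|force'
python3 -m jog '[{"hand":-1,"travel":[-0.91,0.42,0],"twist":0},{"hand":-1,"travel":[0,0,0],"twist":0},{"hand":-1,"travel":[0,0,0],"twist":0}]'|grep -E 'ee|force'
```

```text
ee_pos: [606.2, 213.1, 25.4]
wrist_force: [0.3, -0.4, -0.4]
ee_pos: [606.2, 213.6, 25.3]
wrist_force: [-0.0, -0.5, -0.3]
ee_pos: [606.0, 214.1, 25.3]
wrist_force: [0.2, -2.0, 1.4]
```

```bash

python3 -m jog '[{"hand":-1,"travel":[-0.91,0.42,0],"twist":0},{"hand":-1,"travel":[0,0,0],"twist":0},{"hand":-1,"travel":[0,0,0],"twist":0}]'|grep -E 'ee|force'
python3 -m jog '[{"hand":-1,"travel":[0,0,0],"twist":0}]'|grep -E 'ee|force'
python3 -m jog '[{"hand":-1,"travel":[-0.91,0.42,0],"twist":0},{"hand":-1,"travel":[0,0,0],"twist":0},{"hand":-1,"travel":[0,0,0],"twist":0}]'|grep -E 'ee|force'
python3 -m jog '[{"hand":-1,"travel":[0,0,0],"twist":0}]'|grep -E 'ee|force'
```

```text
ee_pos: [606.0, 214.8, 25.2]
wrist_force: [-1.1, -3.2, 2.3]
ee_pos: [606.0, 214.9, 25.2]
wrist_force: [-1.1, -4.5, 1.7]
ee_pos: [606.0, 215.6, 25.2]
wrist_force: [-1.5, -4.3, 2.9]
ee_pos: [606.1, 215.6, 25.2]
wrist_force: [-1.1, -4.3, 3.3]
```

```bash

python3 -m jog '[{"hand":-1,"travel":[-0.91,0.42,0],"twist":0},{"hand":-1,"travel":[0,0,0],"twist":0},{"hand":-1,"travel":[0,0,0],"twist":0}]'|grep -E 'ee|force'
python3 -m jog '[{"hand":-1,"travel":[0,0,0],"twist":0}]'|grep -E 'ee|force'
python3 -m jog '[{"hand":-1,"travel":[0,0,0],"twist":0},{"hand":-1,"travel":[0,0,0],"twist":0}]'|grep -E 'ee|force'
python3 - <<'E'
from station import r
from h import *
c=r.camera_params('side');p,d=r.capture('side')
a=p[190:310,220:340,::-1]; cv2.imwrite('pics/s11.png',cv2.resize(a,None,fx=5,fy=5,interpolation=cv2.INTER_CUBIC))
s=r.get_state();print(s['ee_pos'],s['wrist_force'],s['time'])
E
```

```text
ee_pos: [606.1, 216.0, 25.2]
wrist_force: [-2.2, -4.4, 2.3]
ee_pos: [606.0, 216.0, 25.2]
wrist_force: [-1.7, -5.6, 2.6]
ee_pos: [606.1, 216.0, 25.2]
wrist_force: [-0.9, -5.7, 4.1]
[606.06998869 216.07081634  25.19984783] [-2.26693191 -5.16881668  2.56374033] 20.6
```

View pics/s11.png

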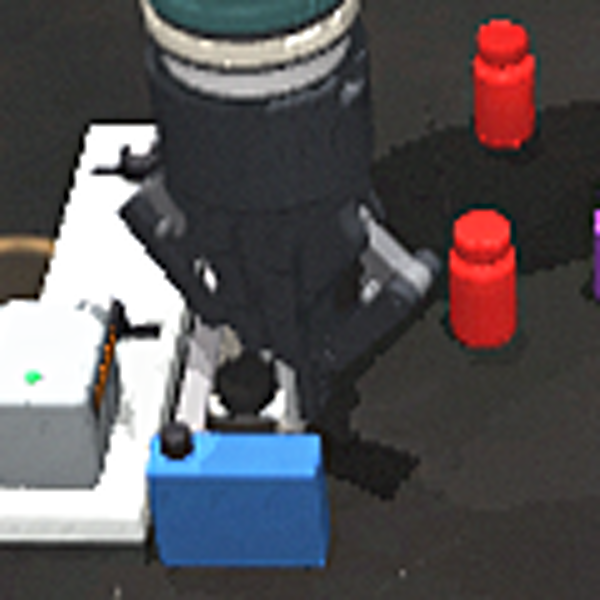

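```bash

python3 -m jog '[{"hand":-1,"travel":[0.27,-0.13,0],"twist":0},{"hand":-1,"travel":[0.27,-0.13,0],"twist":0},{"hand":-1,"travel":[0.27,-0.13,0],"twist":0},{"hand":-1,"travel":[0.27,-0.13,0],"twist":0},{"hand":-1,"travel":[0.27,-0.13,0],"twist":0},{"hand":-1,"travel":[0.27,-0.13,0],"twist":0},{"hand":-1,"travel":[0.27,-0.13,0],"twist":0},{"hand":-1,"travel":[0.27,-0.13,0],"twist":0},{"hand":-1,"travel":[0.27,-0.13,0],"twist":0},{"hand":-1,"travel":[0.27,-0.13,0],"twist":0},{"hand":-1,"travel":[0.27,-0.13,0],"twist":0},{"hand":-1,"travel":[0.27,-0.13,0],"twist":0}]'|grep -E 'ee|force'
python3 -m jog '[{"hand":-1,"travel":[0.27,-0.13,0],"twist":0},{"hand":-1,"travel":[0.27,-0.13,0],"twist":0},{"hand":-1,"travel":[0.27,-0.13,0],"twist":0},{"hand":-1,"travel":[0.27,-0.13,0],"twist":0},{"hand":-1,"travel":[0.27,-0.13,0],"twist":0},{"hand":-1,"travel":[0.27,-0.13,0],"twist":0},{"hand":-1,"travel":[0.27,-0.13,0],"twist":0},{"hand":-1,"travel":[0.27,-0.13,0],"twist":0},{"hand":-1,"travel":[0.5,-0.1,0],"twist":0},{"hand":-1,"travel":[0.5,0,0],"twist":0},{"hand":-1,"travel":[0.5,0,0],"twist":0},{"hand":-1,"travel":[1,0,0],"twist":0}]'|grep -E 'ee|force'
python3 -m jog '[{"hand":-1,"travel":[1,0,0],"twist":0},{"hand":-1,"travel":[2,0,0],"twist":0},{"hand":-1,"travel":[4,0,0],"twist":0},{"hand":-1,"travel":[6,0,0],"twist":0},{"hand":-1,"travel":[8,0,0],"twist":0},{"hand":-1,"travel":[8,0,0],"twist":0},{"hand":-1,"travel":[5,0,-15],"twist":0},{"hand":-1,"travel":[0,0,-30],"twist":0},{"hand":-1,"travel":[0,0,-40],"twist":0},{"hand":-1,"travel":[0,0,-30],"twist":0},{"hand":-1,"travel":[0,0,0],"twist":0},{"hand":-1,"travel":[0,0,0],"twist":0}]'
python3 - <<'E'
from station import r
from h import *
for n in ["scene","side","wrist"]:
    c=r.camera_params(n);p,d=r.capture(n)
    np.savez(f"{n}12.npz",p=p,d=d,K=c['intrinsics'],D=c['distortion'],R=c['R'],t=c['t'])
    if n=='side': a=p[190:310,220:340,::-1]
    if n=='wrist': cv2.imwrite('pics/w12.png',p[:,:,::-1])
    if n=='scene': b=p[190:310,300:420,::-1]
cv2.imwrite('pics/s12.png',np.hstack([cv2.resize(x,(400,400),interpolation=cv2.INTER_CUBIC) for x in (a,b)]))
E
```

```text
ee_pos: [606.3, 214.7, 25.3]
wrist_force: [-1.2, -1.4, -1.7]
ee_pos: [604.8, 209.5, 25.3]
wrist_force: [-0.4, -0.2, 0.7]
time: 24.2
ee_pos: [587.8, 180.0, 142.0]
tcp_rot: [-1.549, 2.73, -0.001]
wrist_force: [-0.5, -0.5, -0.5]
width: -0.0
```

View pics/s12.png

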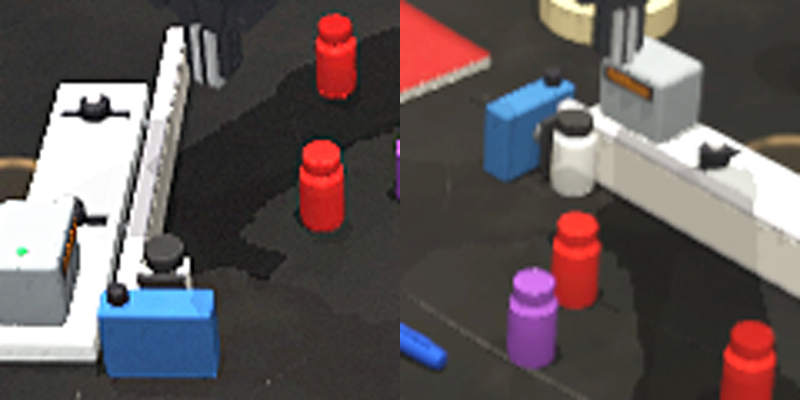

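View pics/w12.png

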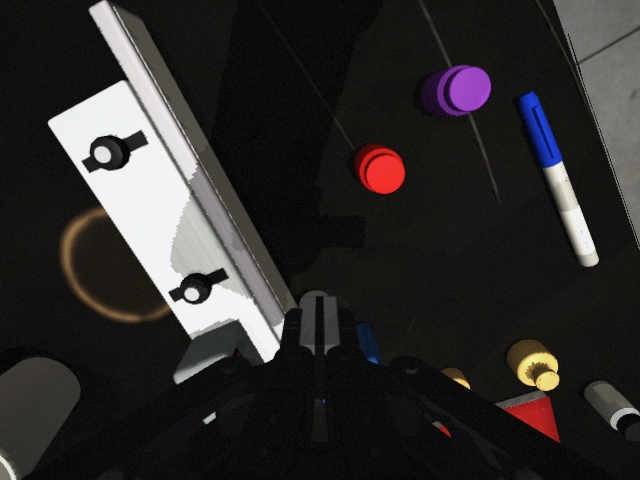

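```bash
python3 - <<'E'
from h import *
np.set_printoptions(precision=1,suppress=True)
S=load('scene12');D=load('side12')
X,e=tri([(S,300+176/3.333,190+117/3.333),(D,220+163/3.333,190+240/3.333)]);print(X,e,'x-coord',X[:2]@[.9949,-.101],'y-coord',X[:2]@[.101,.9949],'expected 594.9, ~295')
print(dep(S,352.8,225.1),dep(D,268.9,262))
cv2.imwrite('pics/s12b.png',cv2.resize(S['p'][205:260,325:380,::-1],(600,600),interpolation=cv2.INTER_CUBIC))
E
```

```text
[620.6 230.4  53.1] [0.9, 0.9] x-coord 594.1973546336137 y-coord 291.94868059504756 expected 594.9, ~295
[620.9 231.6  51.9] [621.2 231.1  54.6]
```

View pics/s12b.png

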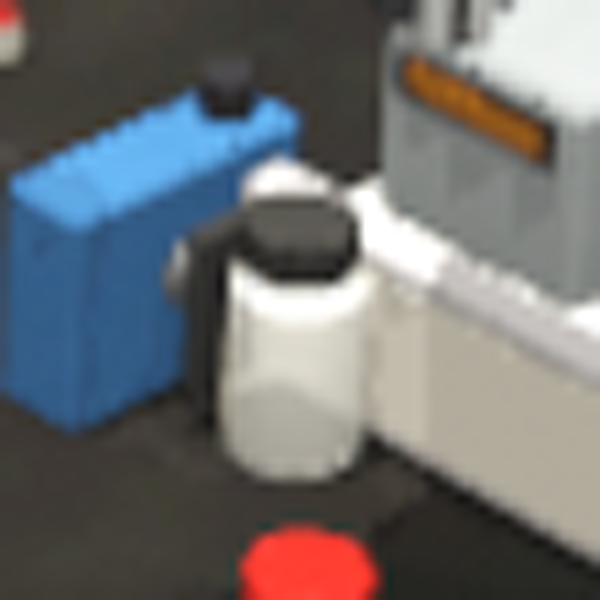

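```bash
python3 -c "
from station import r
print(r.job_done())"
```

```text
the job is handed in; nothing more can be done
None
```

The job is handed in. The vial was pushed to the bar, slid along it to the stop, pressed against the pad and left standing there. `job_done` reported no verdict.

- **To the bar:** I used the two fingers set 14 mm apart to push the vial sideways. It touched the bar at about 4.5 N, about 150 mm before its seat.
- **Along the bar:** With the fingers shut and turned 65° (pushing face angled 25° into the bar), I pushed the vial along the bar. Side-camera pictures during the run showed it staying against the bar.
- **At the pad:** The wrist read about 4.5 to 5.5 N for about a second while the sprung pad gave roughly 2 mm. I then backed off slowly and raised the hand clear.

**Last checks:**
- The enlarged picture shows the vial upright, touching both bar and pad, with the fingers well away.
- The vial's position from two cameras agreed with the touch-based bar line to within 1 mm. Along the bar it read about 3 mm short of my rough touch estimate of the seat. That is about the spread the side camera showed before, and no gap to the pad is visible.
- The weights, small vial and marker looked untouched in the pictures; I did not re-measure their positions.
- The clock was at about 24 s of the 61 s allowed.

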